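# Show the viscometer ball to the inspection microscope

## Task

The steel measuring balls of a falling-ball viscometer are kept in the drawer of the low unit on the bench, each in a shallow pocket of its own small tray. Pull the drawer open by its handle, take out the tray with the larger ball by its upright grip, carry it level so that the ball stays in its pocket, and finish while still holding it level and still in the air so that the ball is on the line of sight of the tilted microscope, about 60 mm straight in front of its lens. Touch neither the balls nor the microscope, leave the other tray in the drawer with its ball, and leave everything else on the bench as it is.

Things in the scene. Friction and masses are not known exactly. Their poses are not given: they have to be found in the camera images.
- unit: low grey sheet-steel drawer unit standing on the bench, fixed, 220 x 310 x 94 mm (depth x, width y, height z), with one drawer. Origin at the centre of its underside, on the bench; its -x axis points out of the drawer's front, z up. A tape roll and a jar stand on its top. The drawer's front panel is 12 mm thick, 310 mm wide, and reaches from 6 to 93 mm above the bench
- unit_drawer (a joint): how far the drawer is out along the unit's -x, in m: 0 shut, 0.155 stop; starts at 0 to 0.015. Friction 1.5 N plus 5 N per m/s; it stays where it is left. Its inner floor (rubber liner) is 15 mm above the bench, the inner space 282 mm wide and about 185 mm long from the front panel back, its side walls reach 62 mm above the bench
- drawer_handle (a point): middle of the horizontal steel bar of the drawer's bow handle: bar 9 mm thick, 108 mm long along the unit's y, 64 mm above the bench, its centre line 42 mm in front of the drawer's front (37 mm free behind the bar). The point moves with the drawer; drawer shut, it lies 152 mm from the unit's origin along -x
- tray_a: the tray to take: loose aluminium tray with the LARGER ball, about 0.16 kg, 108 x 62 mm, plate 8 mm thick. Origin at the centre of its underside, on the drawer's floor; x runs from its grip end to its ball end, z up. Lies left or right of tray_b, grip end to the drawer's front, x within 0.12 rad of the unit's x. Border round the ball's half: 13 mm high, 3 mm thick. Clear of the unit's top once the drawer is 0.14 m open
- tray_a_grip (a point): point to grip on tray_a: upright black plastic fin, 40 mm long (tray x), 12 mm thick (tray y), from 10 to 48 mm above the tray's underside, vertical flat sides; this point is on its mid-plane at x = -24 mm, 34 mm above the underside. A foot plate 20 mm wide and 11 mm high lies under the fin
- tray_a_pocket (a point): centre of the floor of tray_a's round ball pocket: x = +34 mm from the tray's origin, 5 mm above its underside; pocket 22 mm in diameter and 3 mm deep. The ball can roll about 1 mm in it and would climb out when the tray is tipped by about 45 degrees, or less if jerked
- ball_a: the larger polished steel ball, 20 mm in diameter, 33 g, loose in tray_a's pocket, standing 17 mm proud of the plate (its orientation is meaningless)
- ball_a_center (a point): centre of the larger ball, 10 mm above the pocket's floor, 58 mm from the grip's point along tray x
- tray_b: the other tray, with the SMALLER ball; to stay in the drawer. Same shape, size and grip as tray_a, but with a pocket 14 mm in diameter, 3 mm deep
- tray_b_pocket (a point): centre of the floor of tray_b's pocket: x = +34 mm from its origin, 5 mm above its underside
- ball_b: the smaller polished steel ball, 12 mm in diameter, 10 g, loose in tray_b's pocket
- ball_b_center (a point): centre of the smaller ball
- scope: digital inspection microscope on its stand, fixed: white base 130 x 120 mm, 15 mm high, upright steel column 16 mm thick and 0.30 m high (45 mm behind the origin, along +x), a boom and a tilted barrel that looks forward and down over the base's front edge. Origin under the base, on the bench; its -x axis points the way the microscope looks (roughly towards the robot), z up
- scope_head: the microscope barrel, 37 mm thick (45 mm at its clamp ring) and 134 mm long, fixed to the stand at 40 degrees below the horizontal. Origin at the centre of the lens at its lower end, 204 mm above the bench; its z axis is the line of sight, pointing out of the lens (forward along the scope's -x and 40 degrees downward); the barrel lies on the -z side
- scope_focus (a point): the point in focus, in free air: on the line of sight, 60 mm in front of the lens, 125 mm in front of the scope's origin and 165 mm above the bench. The ball's centre belongs here
- jar: bystander: white jar with a black cap, 38 mm in diameter, 50 mm high, standing on the drawer unit's top; origin at the centre of its underside
- tape: bystander: roll of masking tape, 95 mm in diameter, 19 mm high, lying on the drawer unit's top; origin at the centre of its underside
- screwdriver: bystander: screwdriver with a blue handle, 150 mm long, 19 mm high, lying on the bench near its front edge; origin at the centre of its underside
- lens: bystander: hand lens with a black frame, 92 x 40 x 6 mm, lying on the bench at the left; origin at the centre of its underside
- meter: bystander: yellow hand-held flow meter, 154 x 68 x 29 mm, lying on the bench at the right; origin at the centre of its underside

How it is judged:
By the outcome, as a careful person would: the job done as asked, in the order asked, and still so for the second after the job is handed in, while the arm keeps its last pose, push and grip.
It also fails if it takes over 54 s, if anything falls off the work surface, if the arm or the gripper's body presses on something with over 40 N, if the wrist force passes 120 N, or if a joint passes its speed limit or range.

## Robot

A 6-joint arm with a two-finger parallel gripper is mounted at the origin on a cart in front of the work surface, level with it; the furniture and walls round the work are solid. World frame = base frame: x ahead of the robot, y to its left, z up, the work surface at z = 0. Lengths are in mm, angles in rad, forces in N, time in s.
With the tool pointing down it reaches from about 275 to 825 mm from the base axis. Payload 5.2 kg.
Tool frame: the origin (TCP) lies at the very end of the fingers, on their centre line; the grasp point (between the pads) lies 19 mm behind it; z points along the fingers, y is the line along which they close (so a half turn about z gives the same grasp; the last joint's range is limited). The gripper opens to 93 mm and grips with 3 to 60 N. Pads are 15 mm wide; open, the fingers measure 128 mm over their backs; the gripper's body (75 mm by 188 mm) begins 65 mm behind the grasp point.
Start: joints at [1.036, 0.259, 1.535, -0, 1.348, -0.203], TCP at [179.138, 520.014, 218.653] pointing down, gripper open.
Joint ranges: [-3.14, 3.14], [-0.91, 2.08], [0.19, 2.58], [-1.22, 4.36], [0.22, 2.71], [-3.12, 3.12]. Speed limits (rad/s): [2.57, 2.57, 3.14, 3.14, 3.14, 3.14].

## Interface

Orientations are given as [roll, pitch, yaw] about the fixed x, y, z axes, in that order (R = Rz(yaw) Ry(pitch) Rx(roll)).
In Python, from bench import robot gives the robot as it stands. The module is installed in compiled form; this text tells all that it offers. Calls block until the motion is done:
- robot.move_ptp(position, orientation): joint-space move of the TCP to a pose.
- robot.move_linear(position, ori=None, speed=150, f_stop=None): straight line of the TCP; ori=None keeps the orientation; speed is the mean speed in mm/s. With f_stop (N) it stops when the force on the tool has changed by that much, and returns True; else False.
- robot.move_j(angles): joint-space move.
- robot.move_gripper(opening): opening from 0.0 (shut) to 1.0 (fully open); the grip force is fixed at half the most; returns when the fingers have stopped.
- robot.sleep(seconds).
- robot.inverse_kinematics(position, orientation): joint angles nearest the present ones, or None.
- robot.get_image(name): name is "side" or "top"; returns a dict with "img" (384x512x3 uint8, blue, green, red), "fovy" (degrees; the focal length in pixels is half the picture's height over the tangent of half this angle, whatever the lens; pixels are square), "cx", "cy" (the principal point, pixels), "eye" and "orientation" of the camera in the world. Camera axes: x right, y down, z forward; pixel columns grow to the right and rows downward; lengths in mm; the calibration is good to about 2 mm. A picture is of the moment at which its call begins. There is no depth.
A pose or a line that the arm cannot do raises robot.MotionError and nothing moves.
- robot.hand_in(): hands the job in; it is judged then, once.
Readings, each from a call of its own:
- robot.current_t(): time.
- robot.current_qpos(): joint angles.
- robot.current_joint_vel(): joint speeds.
- robot.current_joint_efforts(): joint torques, N m.
- robot.current_tcp_pos(): TCP position.
- robot.current_eef_rot(): TCP orientation.
- robot.current_contact_force(): force on the tool from outside, world axes, zero at the start.
- robot.current_ft_torque(): the same for the moment, N m.
- robot.current_gripper_width(): opening from 0.0 (shut) to 1.0 (fully open).
- robot.current_finger_force(): force on a finger pad.
Only numpy, scipy, OpenCV 4.12 (cv2) and the standard library are available. Lean on these libraries where they do the work, as an engineer would, in place of code of your own. Each camera call takes 0.05 s, during which the arm holds its last target. There are 200 camera calls.

## Working session

There is one attempt and no reset: what is moved stays moved. The work goes in short steps, each a Python script; the robot and the scene stay as the last script left them, time stands still between calls to the robot, and variables do not carry over. Pictures are saved under pics/ and viewed, at most 10 in all, crops included, and the job is handed in when it is done.

```bash
mkdir -p pics
cat > h.py <<'E'
import numpy as np, cv2, json
from scipy.spatial.transform import Rotation as R
from bench import robot
def shot(name,fn):
    d=robot.get_image(name); cv2.imwrite(f'pics/{fn}.png',d['img'])
    json.dump({k:(np.asarray(v).tolist()) for k,v in d.items() if k!='img'},open(f'pics/{fn}.json','w')); return d
def load(fn): return json.load(open(f'pics/{fn}.json'))
def cam(c):
    f=192/np.tan(np.radians(c['fovy'])/2)
    o=np.array(c['orientation'])
    Rm=o if o.shape==(3,3) else R.from_euler('xyz',o).as_matrix()
    return f,Rm,np.array(c['eye'])
def px(c,u,v,z):
    f,Rm,e=cam(c); d=Rm@np.array([(u-c['cx'])/f,(v-c['cy'])/f,1]); return e+d*(z-e[2])/d[2]
def proj(c,p):
    f,Rm,e=cam(c); q=Rm.T@(np.array(p)-e); return c['cx']+f*q[0]/q[2], c['cy']+f*q[1]/q[2]
def crop(fn,out,x0,y0,x1,y1,s):
    i=cv2.imread(f'pics/{fn}.png')[y0:y1,x0:x1]; cv2.imwrite(f'pics/{out}.png',cv2.resize(i,None,fx=s,fy=s,interpolation=cv2.INTER_CUBIC))
E
python3 - <<'E'
from h import *
for n in('top','side'):
    shot(n,n+'0'); print(load(n+'0'))
a=cv2.imread('pics/top0.png');b=cv2.imread('pics/side0.png')
for n,i in(('t',a),('s',b)): cv2.imwrite(f'pics/{n}b.png',cv2.resize(i,(800,600),interpolation=cv2.INTER_CUBIC))
E
```

```text
{'fovy': 48.72978317510176, 'cx': 251.19617051168592, 'cy': 192.34312161301935, 'eye': [372.5821211784665, -38.79581827948286, 1567.357981850475], 'orientation': [-3.0010548627463005, 0.0023391118807682965, -1.5461496773741925]}
{'fovy': 57.264255953997456, 'cx': 252.83024423319446, 'cy': 185.68728709023648, 'eye': [629.408905446717, -1217.671564375626, 872.3487439091455], 'orientation': [-2.123122950103225, 0.002827566574839402, 0.04442056168977304]}
```

View pics/tb.png

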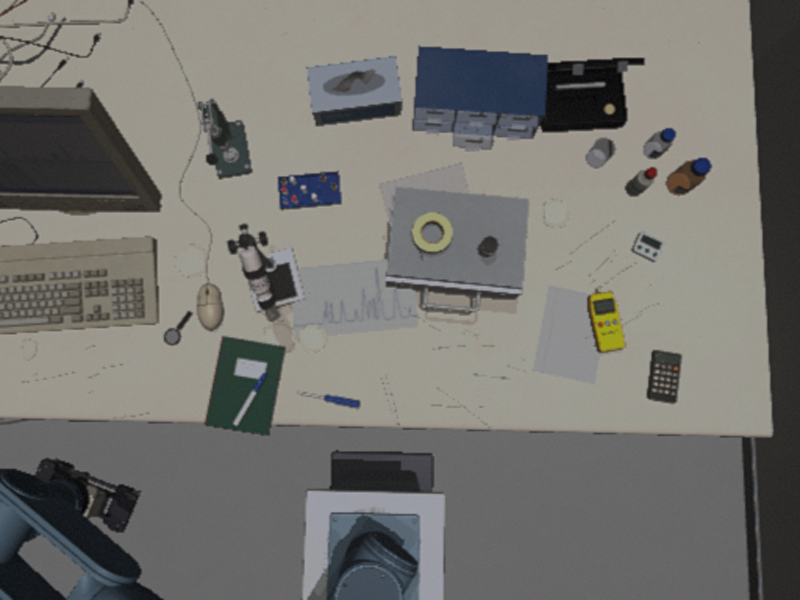

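View pics/sb.png

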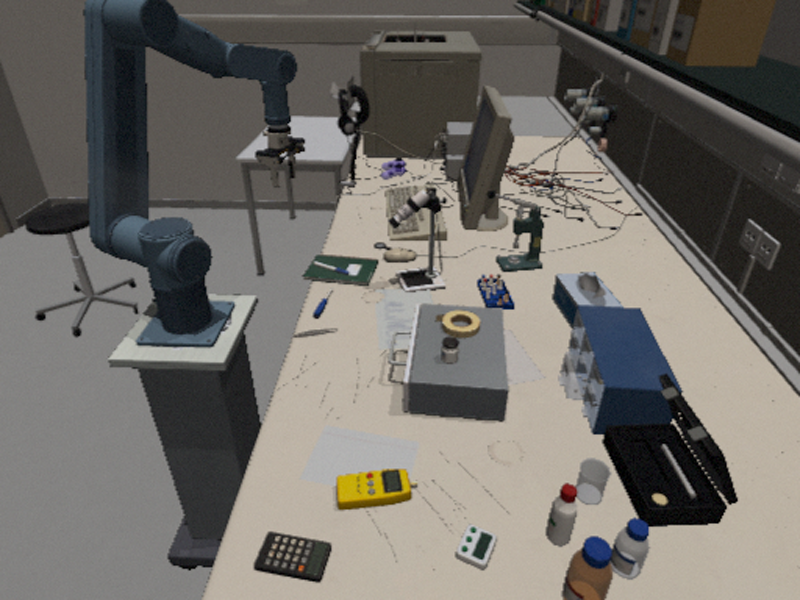

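The top view shows the unit at about (457,240) of 800x600, its handle bar at about (450,308), and the scope head with its barrel from (245,240) to (272,312). I'll enlarge both.

Run:
```python
from h import *
crop('top0','c1',140,110,350,220,3.8)
crop('side0','c2',235,105,345,275,3.5)
```

```text
(no output)
```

View pics/c1.png

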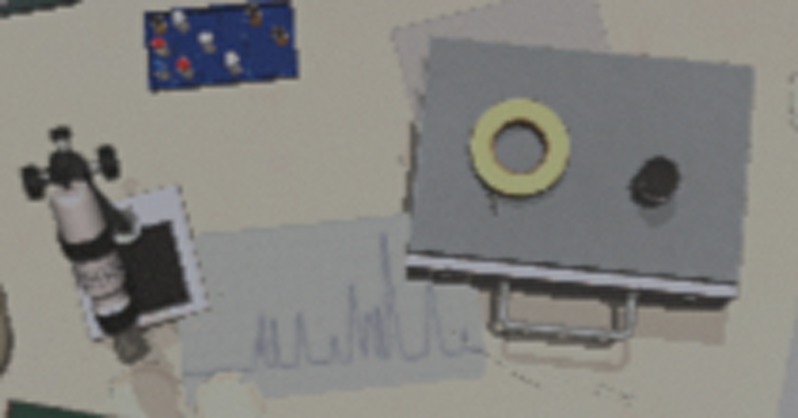

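View pics/c2.png

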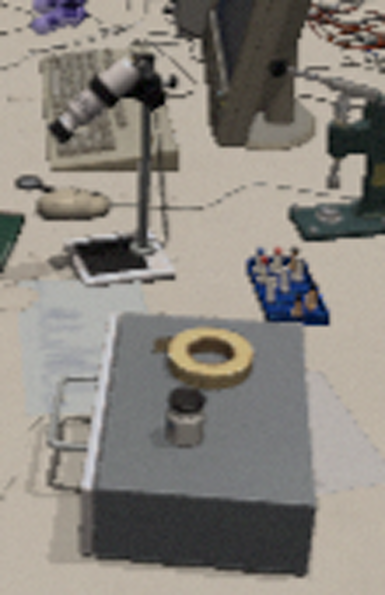

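c1 shows the unit's top corners at (430,38), (754,67) and (737,297), the bar at about (562,334) and the lens at about (128,350). c2 shows the scope lens at (57,132) and its base corners near (90,283), (173,276) and (68,245). I'll fit the poses from both views.

```bash
cat > fit.py <<'E'
from h import *
from scipy.optimize import least_squares
T,S=load('top0'),load('side0')
t=lambda x,y:(140+x/3.8,110+y/3.8); s=lambda x,y:(235+x/3.5,105+y/3.5)
def W(p,l): c,n=np.cos(p[2]),np.sin(p[2]); return [p[0]+c*l[0]-n*l[1],p[1]+n*l[0]+c*l[1],l[2]]
def fit(obs,p0):
    r=lambda p:np.ravel([np.subtract(proj(c,W(p,l(p) if callable(l) else l)),m) for c,l,m in obs])
    q=least_squares(r,p0,loss='soft_l1'); print(q.x.round(3)); print(r(q.x).reshape(-1,2).round(1).tolist()); return q.x
f=lambda y:(lambda p:(-110-p[3],y,93)); hb=lambda y:(lambda p:(-152-p[3],y,64))
U=fit([(T,(110,155,94),t(430,38)),(T,(110,-155,94),t(754,67)),(T,f(155),t(407,267)),(T,f(-155),t(737,297)),
 (S,(110,155,94),s(303,318)),(S,(110,-155,94),s(313,500)),(S,f(155),s(113,312)),(S,f(-155),s(91,490)),
 (T,hb(0),t(562,334)),(S,hb(54),s(62,381)),(S,hb(-54),s(52,445))],[550,-100,0,5])
C=fit([(T,(-65,-60,15),t(210,308)),(T,(65,-60,15),t(180,185)),(T,(-65,60,15),t(92,342)),(T,(-79,0,204),t(130,350)),
 (S,(-65,-60,15),s(90,279)),(S,(65,-60,15),s(173,272)),(S,(-65,60,15),s(68,244)),(S,(-79,0,204),s(58,132)),(S,(45,0,15),s(142,240))],[550,180,0])
print('handle',W(U,(-152-U[3],0,64)),'focus',W(C,(-125,0,165)))
E
python3 fit.py
```

```text
[ 724.172 -175.836   43.914   -1.712]
[[-0.6, -0.2], [0.2, -0.1], [-0.2, -0.9], [0.7, -0.7], [-1.5, 0.7], [0.3, 0.7], [-1.4, -0.5], [-2.7, -1.0], [1.1, -1.6], [0.1, -0.6], [-0.4, -1.3]]
[6.34161e+02 2.50969e+02 3.04000e-01]
[[0.8, 0.5], [-0.3, -0.2], [0.4, 0.4], [-2.5, -9.7], [-2.5, 0.8], [0.2, -0.9], [-2.8, -1.5], [0.3, 0.7], [1.1, 2.6]]
handle [np.float64(574.2348313496998), np.float64(-165.56108755229445), 64] focus [np.float64(514.8787591156997), np.float64(213.59606369956774), 165]
```

The unit fits well (yaw −0.068). The lens point in the top view is off by 10 px, so I'll zoom in.

Run:
```python
from h import *
a=cv2.imread('pics/top0.png')[140:220,140:210]; b=cv2.imread('pics/side0.png')[112:192,240:295]
f=lambda i:cv2.convertScaleAbs(cv2.resize(i,None,fx=6,fy=6,interpolation=cv2.INTER_NEAREST),alpha=1.5)
cv2.imwrite('pics/c3.png',np.hstack([f(a),f(b)]))
```

```text
(no output)
```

View pics/c3.png

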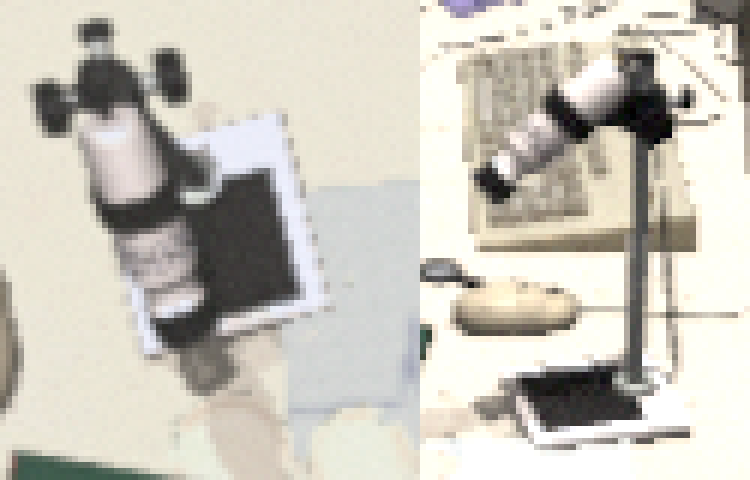

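The grey tip is a shadow. The visible end of the black nose at (190,342) is the upper rim of the lens. I'll refit with that.

```bash
python3 - <<'E'
import re
s=open('fit.py').read(); i=s.index('C=fit(')
j=s.index("print('handle'")
s=s[:i]+'''a=lambda x,y:(140+x/6,140+y/6); b=lambda x,y:(240+(x-420)/6,112+y/6)
C=fit([(T,(-65,-60,15),a(327,305)),(T,(65,-60,15),a(281,113)),(T,(-65,60,15),a(148,353)),(T,(-91,0,218),a(190,341)),
 (S,(-65,-60,15),b(528,434)),(S,(65,-60,15),b(690,428)),(S,(-79,0,204),b(488,186)),(S,(45,0,15),b(634,382)),(S,(45,0,300),b(640,58))],[550,180,0])
'''+s[j:]
open('fit.py','w').write(s)
E
python3 fit.py
python3 - <<'E'
from h import *
T,S=load('top0'),load('side0')
# barrel axis from top: ring centre px vs lens
print(robot.current_t(),robot.current_eef_rot())
E
```

```text
[ 724.172 -175.836   43.914   -1.712]
[[-0.6, -0.2], [0.2, -0.1], [-0.2, -0.9], [0.7, -0.7], [-1.5, 0.7], [0.3, 0.7], [-1.4, -0.5], [-2.7, -1.0], [1.1, -1.6], [0.1, -0.6], [-0.4, -1.3]]
[6.32769e+02 2.52205e+02 3.02000e-01]
[[1.2, 1.1], [-0.0, 0.0], [-0.4, 1.9], [-0.3, -1.0], [-0.1, 1.1], [-0.6, -1.7], [0.2, 0.3], [0.7, 0.4], [1.8, -1.2]]
handle [np.float64(574.2348313496998), np.float64(-165.56108755229445), 64] focus [np.float64(513.4373326133335), np.float64(214.99109916419698), 165]
0.1 [-3.13991996e+00 -3.15385684e-04  2.80981277e+00]
```

The focus is at about (513.4, 215.0, 165) with scope yaw 0.302. Next I'll go to the handle on a retracted path around the scope.

Run:
```python
from h import *
T=load('top0'); pt=px(T,140+562/3.8,110+334/3.8,64); print('bar by top',pt.round(1))
th=-0.068; yaw=np.pi/2+th; o=[np.pi,0,yaw]
ux=np.array([np.cos(th),np.sin(th),0])
H=np.array([574.2,-165.6,0]); H=H+ux*((pt-H)@ux)*0.5*np.array([1,1,0]); print(H.round(1))
robot.move_ptp([116,338,260],o)
robot.move_ptp([380,-140,240],o)
robot.move_gripper(0.33)
robot.move_ptp([H[0],H[1],190],o); print(robot.current_t(),robot.current_tcp_pos())
print(robot.move_linear([H[0],H[1],47],speed=100,f_stop=8),robot.current_tcp_pos(),robot.current_t())
shot('top','top1');shot('side','side1')
a=cv2.imread('pics/top1.png')[120:220,220:340]; b=cv2.imread('pics/side1.png')[150:275,200:330]
f=lambda i:cv2.resize(i,(400,400),interpolation=cv2.INTER_CUBIC)
cv2.imwrite('pics/c4.png',np.hstack([f(a),f(b)]))
```

```text
bar by top [ 568.3 -161.7   64. ]
[ 571.1 -165.4    0. ]
5.0917 [ 570.2849317  -165.19328347  189.94659374]
False [ 571.5893255  -165.60702961   47.67099759] 6.675
```

View pics/c4.png

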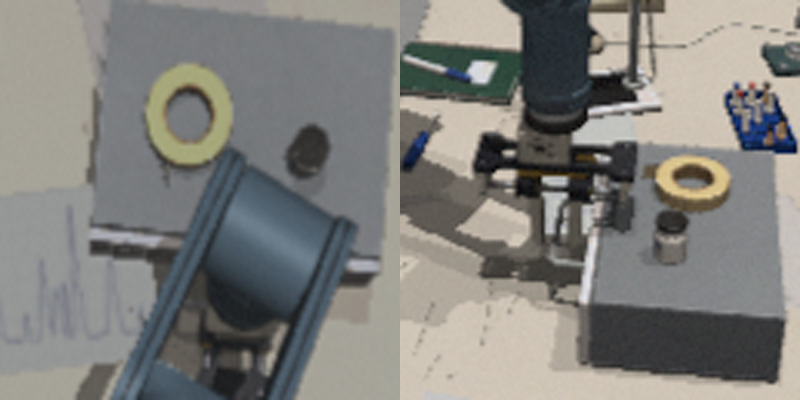

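The fingers straddle the bar, with the front finger at about (555,225) and the rear one behind the bar. I'll grip and pull.

Run:
```python
from h import *
th=-0.068; ux=np.array([np.cos(th),np.sin(th),0])
robot.move_gripper(0.0); print('w',robot.current_gripper_width(),robot.current_finger_force(),robot.current_contact_force())
p=np.array(robot.current_tcp_pos()); 
print(robot.move_linear(p-ux*157,speed=80,f_stop=20)); q=np.array(robot.current_tcp_pos()); print((p-q)@ux,robot.current_contact_force())
robot.move_gripper(0.33); robot.move_linear([q[0],q[1],190],speed=150)
robot.move_ptp([300,-330,240],[np.pi,0,np.pi/2+th])
print(robot.current_t(),q)
shot('top','top2');shot('side','side2')
a=cv2.imread('pics/top2.png')[130:215,235:345]; b=cv2.imread('pics/side2.png')[150:275,210:330]
f=lambda i:cv2.convertScaleAbs(i,alpha=1.5)
cv2.imwrite('pics/c5.png',cv2.resize(f(a),None,fx=7,fy=7,interpolation=cv2.INTER_CUBIC))
cv2.imwrite('pics/c6.png',cv2.resize(f(b),None,fx=4.8,fy=4.8,interpolation=cv2.INTER_CUBIC))
```

```text
w 0.08296583063049053 29.996136724948883 [0.3187094  0.38920379 0.76595288]
True
150.97772556706673 [2.11392463 0.60745561 2.12470818]
11.6 [ 420.85843973 -154.0363146    47.09268264]
```

View pics/c5.png

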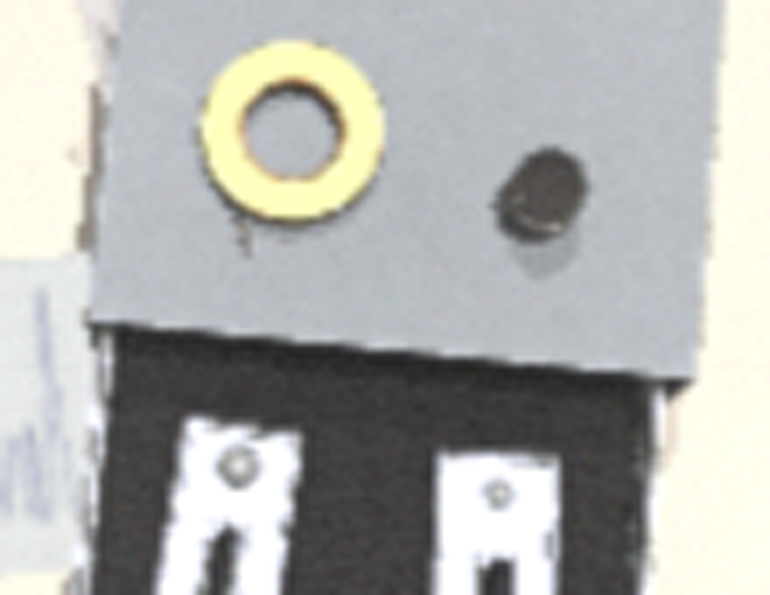

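View pics/c6.png

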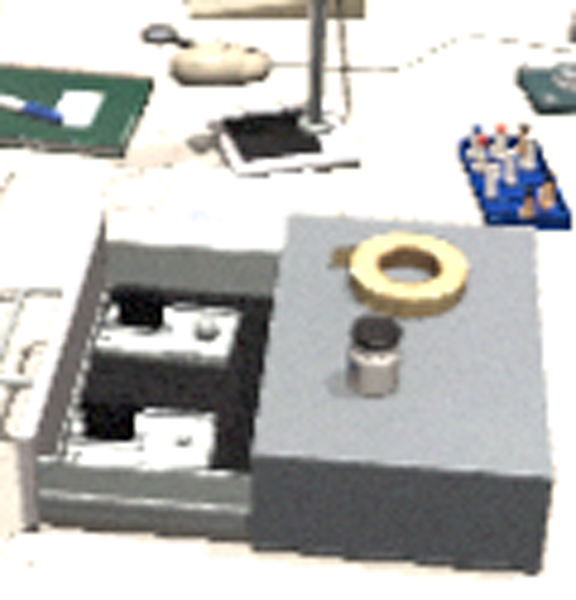

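The larger ball is in the left tray, at (240,465) in c5, and the smaller one is in the right tray at (498,493). I need the part below the crop for the fin.

Run:
```python
from h import *
a=cv2.imread('pics/top2.png')[183:253,240:320]
cv2.imwrite('pics/c7.png',cv2.resize(a,None,fx=8,fy=8,interpolation=cv2.INTER_NEAREST))
```

```text
(no output)
```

View pics/c7.png

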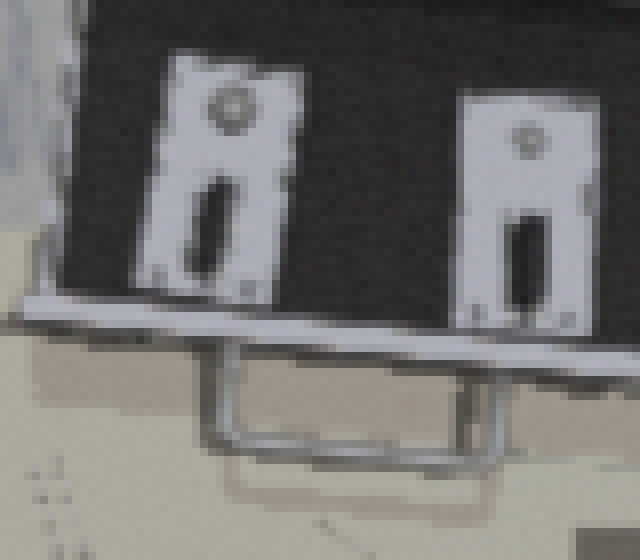

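The picture is clear. Tray a's corners are at (172,52), (303,70), (272,302) and (135,288), its ball at (232,107) and its fin from (225,178) to (203,278). I'll fit the pose and use the gripped bar position as a bias check.

```bash
cat > fit2.py <<'E'
import io,contextlib
with contextlib.redirect_stdout(io.StringIO()):
    from fit import *
T2,S2=load('top2'),load('side2')
a=lambda x,y:(240+x/8,183+y/8); b=lambda x,y:(210+x/4.8,150+y/4.8)
print('bar',px(T2,*a(350,453),64).round(1))
A=fit([(T2,(54,31,28),a(172,54)),(T2,(54,-31,28),a(303,70)),(T2,(-54,-31,23),a(272,303)),(T2,(-54,31,23),a(135,289)),(T2,(34,0,30),a(232,107)),
 (S2,(34,0,30),b(208,328)),(S2,(54,31,28),b(241,308))],[520,-80,-.1])
B=fit([(T2,(54,31,28),a(460,92)),(T2,(54,-31,28),a(598,98)),(T2,(-54,-31,23),a(592,334)),(T2,(-54,31,23),a(452,328)),(T2,(34,0,30),a(528,141)),
 (S2,(34,0,30),b(183,440))],[520,-80,-.1])
for l in[(34,0,30),(-24,0,49)]: print(W(A,l))
print('fin top rays',px(T2,*a(225,180),63).round(1))
print('unitframe',(R.from_euler('z',.068).as_matrix()@(np.array([A[0],A[1],0])-[U[0],U[1],0])).round(1))
E
python3 fit2.py
```

```text
bar [ 419.6 -148.9   64. ]
[ 5.44522e+02 -9.11260e+01 -1.21000e-01]
[[-0.1, -0.3], [0.2, 0.1], [-0.0, 0.2], [0.3, -0.5], [-0.0, -0.4], [-0.2, -0.6], [-1.0, -0.1]]
[ 5.31657e+02 -2.30617e+02 -2.10000e-02]
[[0.3, 0.0], [-0.0, 0.0], [-0.2, 0.1], [0.3, 0.1], [0.2, -0.4], [-0.1, -1.5]]
[np.float64(578.272058702816), np.float64(-95.2439395488445), 30]
[np.float64(520.6990128299143), np.float64(-88.21938341220807), 49]
fin top rays [539.3 -91.6  63. ]
unitframe [-185.    72.3    0. ]
```

The residuals are tiny and the bar agrees to about 1 mm. Next I'll grasp, lift, and approach the focus from its robot side.

Run:
```python
from h import *
G=np.array([520.9,-88.2]); ty=-0.121; o=[np.pi,0,ty]
print(robot.inverse_kinematics([*G,31],o),robot.inverse_kinematics([458,198,166],[np.pi,0,.302]))
robot.move_gripper(0.42)
robot.move_ptp([*G,190],o)
print(robot.move_linear([*G,31],speed=90,f_stop=6),robot.current_tcp_pos())
robot.move_gripper(0.0); print('w',robot.current_gripper_width()*93,robot.current_finger_force(),robot.current_contact_force())
robot.move_linear([*G,51],speed=30); print('w',robot.current_gripper_width()*93,robot.current_contact_force())
robot.move_linear([*G,166],speed=80)
print('w',robot.current_gripper_width()*93,robot.current_contact_force(),robot.current_ft_torque(),robot.current_tcp_pos(),robot.current_t())
shot('top','top3');shot('side','side3')
a=cv2.imread('pics/top3.png')[140:240,225:325]; b=cv2.imread('pics/side3.png')[120:250,205:320]
f=lambda i:cv2.resize(i,(400,int(400*i.shape[0]/i.shape[1])),interpolation=cv2.INTER_CUBIC)
a,b=f(a),f(b); h=min(len(a),len(b)); cv2.imwrite('pics/c8.png',np.hstack([a[:h],b[:h]]))
```

```text
[-3.79023735e-01  4.23279775e-01  1.81555001e+00 -4.44089210e-16
  9.02762868e-01  1.31277259e+00] [ 1.84124185e-01  2.10967736e-01  1.73317978e+00 -4.44089210e-16
  1.19744513e+00  1.45292051e+00]
False [521.26404237 -88.32589311  31.46573565]
w 11.862782582309457 29.995155036449432 [-1.03215725  1.90626681  2.18123083]
w 11.670034990910406 [ 0.50205128 -0.05863726 -1.61520251]
w 11.969610249966065 [ 0.26164801 -0.08186576 -1.45981426] [-0.0182376   0.30147881  0.02540884] [520.54357973 -88.07690104 165.39013589] 18.9833
```

Held: width 12 mm and force about 1.5 N. Now I'll carry it.

Run:
```python
from h import *
F=np.array([513.4,215.0]); y=0.302; d=np.array([np.cos(y),np.sin(y)]); o=[np.pi,0,y]
g=F-58*d; pre=g-70*d
robot.move_linear([430,-30,200],[np.pi,0,0.0],speed=80)
robot.move_linear([*pre,167],o,speed=80)
robot.move_linear([*g,167],speed=40); robot.sleep(.5)
print('cmd',g,robot.current_tcp_pos(),robot.current_eef_rot(),robot.current_gripper_width()*93,robot.current_contact_force(),robot.current_t())
shot('top','top4');shot('side','side4')
T,S=load('top4'),load('side4')
print('pred ball',proj(T,[*F,165]),proj(S,[*F,165]))
a=cv2.imread('pics/top4.png')[140:230,140:230]; b=cv2.imread('pics/side4.png')[115:205,205:295]
f=lambda i:cv2.convertScaleAbs(cv2.resize(i,(400,400),interpolation=cv2.INTER_CUBIC),alpha=1.3)
cv2.imwrite('pics/c9.png',np.vstack([np.hstack([f(a),f(b)])]))
```

```text
cmd [458.02487477 197.74904334] [458.01450211 197.74661397 166.99925446] [-3.14152688e+00  1.52355880e-05  3.01919483e-01] 11.49091147544755 [-0.27940493  0.42924486 -1.55958168] 25.8667
pred ball (np.float64(176.92354488103325), np.float64(207.6619980820205)) (np.float64(241.73825518316238), np.float64(152.29630818293953))
```

View pics/c9.png

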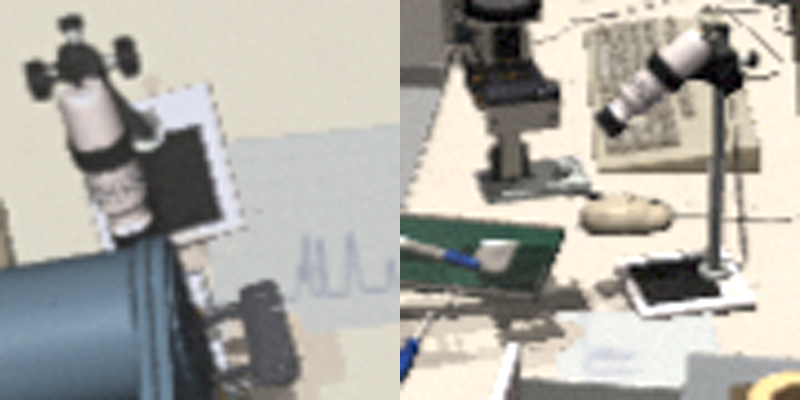

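In the side view the tray is held in front of the lens, spanning (480,200) to (592,185), with the ball near (565,168). I'll check level and offset numerically against the projected corners.

Run:
```python
from h import *
S=load('side4'); y=.302; z0=167-16.4
f=lambda l:[458.0+np.cos(y)*(l[0]+24)-np.sin(y)*l[1],197.7+np.sin(y)*(l[0]+24)+np.cos(y)*l[1],z0+l[2]]
for l in[(-54,-31,0),(-54,-31,8),(54,-31,0),(54,-31,13),(54,31,13),(-54,31,8),(34,0,15)]:
    u,v=proj(S,f(l)); print(l,round(u,1),round(v,1),'crop',round((u-205)*4.444+400),round((v-115)*4.444))
g=cv2.cvtColor(cv2.imread('pics/side4.png'),cv2.COLOR_BGR2GRAY); print('cols 219-251'); 
for r in range(145,163): print(r,*['%3d'%v for v in g[r,219:252]])
```

```text
(-54, -31, 0) 224.0 160.5 crop 485 202
(-54, -31, 8) 224.0 158.9 crop 484 195
(54, -31, 0) 247.7 157.6 crop 590 189
(54, -31, 13) 247.7 155.0 crop 590 178
(54, 31, 13) 244.4 149.2 crop 575 152
(-54, 31, 8) 221.4 152.9 crop 473 168
(34, 0, 15) 241.7 152.2 crop 563 165
cols 219-251
145 188 189 188 190 188 164 133  94  62  74  78  79  85 154 182 181 182 183 188 189 188 189 190 189 190 187 192 190 188 145 145 142  95
146 186 189 188 188 189 185 182 131  70  71  81  82  81 136 177 188 192 188 188 189 189 190 190 191 188 187 189 191 191 145 144 158 126
147 189 190 189 187 186 187 146  96  60  69  78  78  76  71 107 169 189 190 190 190 189 189 186 192 190 188 191 190 186 144 147 162 123
148 188 190 191 191 190 166 101  43  42  69  82  78  82  49  86 166 188 190 189 189 191 189 189 188 187 187 188 189 189 142 149 163 119
149 189 189 189 189 189 141  68  24  37  70  78  79  81  49  82 167 192 189 190 191 189 192 189 188 187 181 182 188 189 137 145 161 132
150 188 188 190 189 190 136  60  29  37  71  79  78  83  55  57 162 190 173 153 154 172 173 161 145 128 163 184 189 188 129 146 165 158
151
[... 928 characters left out ...]
 101 172 191 192 189
158 189 189 192 180 120  67  56  59  66 122 133 121 122 127 114 103  88  77  72  72  77  83  81  74  71  59  58  59  60  84  99 141 180
159 190 188 189 189 145  89  67  75  76  88  91  92  96  97  91 107 105 116 124 142 151 170 176 149 133 162 175 137  74  22  67 117 158
160 190 191 191 191 183 126  77  99 118 125 122 143 156 168 176 177 178 179 181 183 184 189 189 186 182 189 190 183 161 147 151 160 167
161 189 189 188 183 190 180 175 177 180 181 180 184 186 188 189 192 190 190 188 188 191 191 190 190 192 189 191 162 154 162 169 168 173
162 188 190 189 189 188 189 187 190 191 190 191 190 190 188 191 192 189 191 192 192 191 190 190 187 191 192 151 134 146 156 158 162 168
```

The tray matches the level prediction to about 1 px (a tip of no more than 0.02 rad). The ball sits about 1.5 mm low, so I'll raise it slightly and hand in.

Run:
```python
from h import *
p=robot.current_tcp_pos(); robot.move_linear([p[0]+.5,p[1],p[2]+1.5],speed=15); robot.sleep(.7)
print(robot.current_tcp_pos(),robot.current_gripper_width()*93,robot.current_contact_force(),np.abs(robot.current_joint_vel()).max(),robot.current_t())
print(robot.hand_in())
```

```text
[458.51656512 197.77536683 168.50565657] 11.666426474421034 [-0.52089446 -0.10722433 -2.6621396 ] 0.002698050467794917 26.925
the job is handed in; nothing more can be done
None
```

I handed the job in at 26.9 s: the arm is holding the larger ball's tray level at the estimated microscope focus, with the ball about 1–2 mm from that point by the side view, and the smaller ball's tray was left in the drawer; no verdict came back.

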